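# Stack a choke in its nest and hold the camera boom over it

## Task

Build up the choke in the nest between the four pins: the wound choke first, then the spacer ring, then the steel disc, each lying flat on the one below; leave the other things on the bench where they are. Then press the lock button on the boom's tube fully in (it stays in), and by the finger tab draw the inspection camera out until the broad black band on the boom is level with the mouth of the tube. The boom is sprung and runs back if let go, so finish while still holding the tab, with the boom at the band.

Things in the scene. Friction and masses are not known exactly. Their poses are not given: they have to be found in the camera images.
- choke_center (a point): Wound toroidal choke: a drum 56 mm in diameter and 26 mm tall with copper turns on a black foot, loose, standing upright on the bench, 0.13 to 0.25 kg. The point is its centre, half-way up (13 mm above its underside); its z axis points up.
- spacer_center (a point): Insulating spacer: a flat plastic ring 56 mm in outer diameter, 12 mm thick, with a 32 mm hole, loose, lying flat, about 30 g. The point is its centre (6 mm above its underside); z up.
- disc_center (a point): Steel top disc: solid, 56 mm in diameter, 10 mm thick (upright edge for the lower 8 mm, then a chamfer), a small screw hole in the middle, loose, lying flat, about 100 g. The point is its centre (5 mm above its underside); z up. Choke, ring and disc lie left of the fixture as the robot sees it, in any order.
- nest (a point): The nest: the choke stands on a round pad, 48 mm in diameter and 6 mm above the fixture's plate. The point is the centre of the pad's top, 18 mm above the bench; z up, y along the boom in the direction in which it extends, x across it. The stowed camera stands on the -y side, 120 mm from the nest.
- button_top (a point): The lock button: round steel, 20 mm in diameter, on top of the black lock housing (32 by 36 mm) round the tube. The point is the middle of its top face, 149 mm above the bench when out, 9 mm above the housing, 205 mm from the nest along the nest's -y. It is pressed straight down; same axes as the nest.
- lock_button (a joint): How far the lock button is pressed in, m: 0 is out (boom locked in its stowed place), 0.006 is fully in (boom free). It takes about 3 N to push and stays where it is left.
- tab (a point): Finger tab on top of the camera head at the boom's outer end: an upright aluminium plate, 12 mm thick along the boom (y), 26 mm wide across it (x), standing 40 mm above the black camera (36 mm in diameter). The point is the tab's middle, 20 mm below its top edge, 163 mm above the bench; axes as the nest's. It moves with the boom; when stowed it is 85 mm from the lock button.
- boom (a joint): How far the boom is drawn out of its tube, m: 0 stowed (start), 0.150 the stop. It slides level along the nest's y. Fine marks every 10 mm; the one broad black band round it is level with the tube's mouth at 0.120, and the camera is then straight over the nest (its underside 72 mm above the pad). A spring draws it back with 3 N when stowed, 5 N at the band.
- screwdriver: Bystander: trimming screwdriver, 160 mm long and 13 mm thick, lying between the robot and the fixture.
- heatsink: Bystander: black finned heat sink, 50 by 60 by 27 mm, beyond the nest.
- capacitor: Bystander: black upright capacitor, 25 mm in diameter, 30 mm tall, beyond the loose parts.
- parts_box: Bystander: open clear box of small parts, 110 by 80 by 35 mm, beyond the loose parts on the left.
- fixture: Fixed fixture, turned by up to 0.25 rad: a 12 mm plate with nest, post and boom tube; its origin is on the bench under the nest, axes as the nest's. Four 12 mm pins round the pad, 35.5 mm from its centre on the diagonals between x and y, leave a pocket 59 mm across and 38 mm gaps for fingers on the x and y axes; they end 57 mm above the pad, tapered over the last 9 mm.
Mind the look-alikes: they are no part of the job. Leave any brown or purple look-alike of the part that bears spacer_center alone.

How it is judged (in metres and radians):
On the way, in this order (a step that is already met when the one before it is completed fails the run):
1. the choke stands flat in the nest, released (horizontal distance between choke_center and nest below 0.004 m and z of choke_center in the frame of nest between 0.01 and 0.016 m and angle between choke_center's own z axis and vertical below 0.06 rad and contact force between the fingers and choke below 0.1 N), for 0.2 s.
2. the spacer ring lies flat on the choke between the pins, released (all of step 1 and horizontal distance between spacer_center and nest below 0.004 m and z of spacer_center in the frame of nest between 0.029 and 0.035 m and angle between spacer_center's own z axis and vertical below 0.06 rad and contact force between the fingers and spacer below 0.1 N), for 0.2 s.
3. the steel disc lies flat on the spacer between the pins, released (all of step 2 and horizontal distance between disc_center and nest below 0.004 m and z of disc_center in the frame of nest between 0.04 and 0.046 m and angle between disc_center's own z axis and vertical below 0.06 rad and contact force between the fingers and disc below 0.1 N), for 0.2 s.
4. the lock button is pressed in and the boom is free (value of joint lock_button above 0.0045 m), for 0.1 s.
5. the boom is at the band and held by its tab (value of joint boom between 0.115 and 0.125 m and contact force between the fingers and boom above 1.5 N), for 0.3 s.
At the end, for the whole second after the job is handed in: Choke, ring, disc lie in the nest in that order, untouched: each within 4 mm of the middle, 3 mm of its height, 0.06 rad of level. The button is in by over 4.5 mm. The boom is still, at 0.120 m within 5 mm, and the fingers bear on it with over 1.5 N (all of step 3 and all of step 5 and value of joint lock_button above 0.0045 m and velocity of joint boom between -0.005 and 0.005 m/s); the arm keeps its last pose, push and grip.
It fails at once if a bystander (screwdriver, heat sink, capacitor, box) is moved by more than 20 mm (distance of any of screwdriver, heatsink, capacitor, parts_box from where it was at the start of the episode above 0.02 m).
It also fails if it takes over 72 s, if anything falls off the work surface, if the arm or the gripper's body presses on something with over 40 N, if the wrist force passes 120 N, or if a joint passes its speed limit or range.

## Robot

A 6-joint arm with a two-finger parallel gripper is mounted at the origin on the work surface. World frame = base frame: x ahead of the robot, y to its left, z up, the work surface at z = 0. Lengths are in mm, angles in rad, forces in N, time in s.
With the tool pointing down it reaches from about 300 to 825 mm from the base axis. Payload 5.4 kg.
Tool frame: the origin (TCP) lies between the finger pads; the fingertips stand 14 mm ahead of it and the grasp point (between the pads) lies 5 mm behind it (bot.tcp_to_tips is the distance from the TCP to the fingertips, in mm); z points along the fingers, y is the line along which they close (so a half turn about z gives the same grasp; the last joint's range is limited). The gripper opens to 92 mm and grips with 3 to 60 N. Pads are 20 mm wide; open, the fingers measure 128 mm over their backs; the gripper's body (75 mm by 189 mm) begins 69 mm behind the grasp point.
Start: joints at [-1.323, 0.158, 1.597, -0, 1.386, -0.21], TCP at [254.111, -515.785, 228.601] pointing down, gripper open.
Joint ranges: [-2.91, 2.91], [-0.94, 2.29], [0.18, 2.7], [-1.29, 4.43], [0.17, 2.64], [-3, 3]. Speed limits (rad/s): [2.57, 2.57, 3.14, 3.14, 3.14, 3.14].

## Interface

Orientations are given as [roll, pitch, yaw] about the fixed x, y, z axes, in that order (R = Rz(yaw) Ry(pitch) Rx(roll)).
In Python, from workcell import sensors, eyes, order, bot gives the robot as it stands.
- The arm moves only by the tool move_arm, never from a script. Its argument "series" is text: rows parted by semicolons, each of 7 numbers parted by spaces: the turn, a rotation vector about the world's x, y, z in units of 0.12 rad (1.0 is 0.12 rad), then the shift along the world's x, y, z in units of 6 cm (1.0 is 6 cm), then the opening, from 0 (shut) to 1 (fully open). A call has 1 to 12 rows; each row shifts and turns the commanded pose from where the row before left it; what a row does not reach is not made up. A row lasts 1/8 s, in which the tool goes at most 62.5 mm and 10.7 degrees, less where a joint would pass 70% of its speed; a pose out of reach is approached as far as the arm can. A call with a number of a shift or a turn outside -1 to 1 is refused whole. A call with a gripper value outside its range is refused whole. The fingers move at their own pace and stop on an object; "grip_force" is the grip in N (left out, the last holds). Time passes only in rows, so rows that do not move let the fingers close. It gives the time, the measured TCP pose, the force, the opening and the grip force at its end, in the units of the state.
- sensors.sense(): the state, without advancing time (a new reading comes with each control period).
- eyes.read_camera(name): name is "side" or "top"; returns a dict with "image" (400x640x3 uint8, blue, green, red), "z_map" (400x640 float32, mm along the optical axis (not along the pixel's ray), 0 where there is no reading), "fx", "fy", "cx", "cy" (pixels), "D" ([k1, k2, p1, p2, k3] as OpenCV has them; the pictures are not rectified), "T" (4x4, takes a point from camera to world coordinates). Camera axes: x right, y down, z forward; pixel columns grow to the right and rows downward; lengths in mm; the calibration is good to about 2 mm. A picture is of the moment at which its call begins.
- order.hand_in(): hands the job in; it is judged then, once.
The state is a dict: "time_s": time; "joint_pos": joint angles; "joint_velocities": joint speeds; "joint_torque": joint torques, N m; "eef_pos": TCP position; "eef_rot": TCP orientation; "wrist_force": force on the tool from outside, world axes, zero at the start; "wrist_torque": the same for the moment, N m; "opening": finger opening in mm; "finger_force": force on a finger pad.
Only numpy, scipy, OpenCV 4.12 (cv2) and the standard library are available. Lean on these libraries where they do the work, as an engineer would, in place of code of your own. Each camera call takes 0.05 s, during which the arm holds its last target. There are 200 camera calls.

## Working session

There is one attempt and no reset: what is moved stays moved. The work goes in short steps, Python scripts to look and compute and a tool call to move; the robot and the scene stay as the last step left them, time stands still between calls to the robot, and variables do not carry over. Pictures are saved under pics/ and viewed, at most 11 in all, crops included, and the job is handed in when it is done.

Besides the shell and the picture viewer there is one more tool, called as name(argument=value, ...), one argument or row to a line, values as JSON. move_arm: Moves the arm, as the interface text tells. Shifts and turns lie within -1 to 1; 1 stands for 6 cm of shift or 0.12 rad of turn. Its arguments: {"type":"object","properties":{"series":{"type":"string"},"grip_force":{"type":"number"}},"required":["series"]}

```bash
mkdir -p pics; ls; cat > h.py <<'E'
import numpy as np, cv2
from workcell import sensors, eyes, order, bot
def cap(n):
    c=eyes.read_camera(n); c['K']=np.array([[c['fx'],0,c['cx']],[0,c['fy'],c['cy']],[0,0,1.]]); c['D']=np.array(c['D'],float); c['T']=np.array(c['T']); return c
def cloud(c):
    h,w=c['z_map'].shape
    u,v=np.meshgrid(np.arange(w),np.arange(h))
    p=cv2.undistortPoints(np.stack([u,v],-1).reshape(-1,1,2).astype(float),c['K'],c['D']).reshape(h,w,2)
    z=c['z_map'].astype(float)
    P=np.dstack([p[...,0]*z,p[...,1]*z,z])
    W=P@c['T'][:3,:3].T+c['T'][:3,3]
    W[z==0]=np.nan
    return W
def proj(c,p):
    Ti=np.linalg.inv(c['T']); q=np.atleast_2d(p)@Ti[:3,:3].T+Ti[:3,3]
    return cv2.projectPoints(q,np.zeros(3),np.zeros(3),c['K'],c['D'])[0].reshape(-1,2)
E
python3 - <<'E'
from h import *
for n in('top','side'):
    c=cap(n); cv2.imwrite(f'pics/{n}0.png',c['image']); np.savez(f'{n}0.npz',W=cloud(c),im=c['image'])
    print(n,c['T'].round(3).tolist(),c['fx'],c['cx'],c['cy'],c['D'],(c['z_map']==0).mean())
print(sensors.sense())
E
```

```text
pics
top [[0.017, -0.996, 0.092, 481.041], [-1.0, -0.016, 0.016, 96.84], [-0.015, -0.092, -0.996, 1391.382], [0.0, 0.0, 0.0, 1.0]] 501.43234531546295 325.12555260808335 203.222877092431 [-0.08017129  0.          0.          0.          0.        ] 0.0038515625
side [[-0.983, -0.11, 0.148, 415.006], [-0.184, 0.637, -0.748, 876.056], [-0.012, -0.763, -0.646, 757.112], [0.0, 0.0, 0.0, 1.0]] 474.828662181769 323.5131895118877 190.5382930084091 [-0.13067263  0.          0.          0.          0.        ] 0.0039921875
{'time_s': 0.1, 'joint_pos': array([-1.32313105e+00,  1.58970344e-01,  1.59809921e+00, -5.79211546e-05,
        1.38619670e+00, -2.10090303e-01]), 'joint_velocities': array([ 0.00026541, -0.0016075 , -0.00118648,  0.0002277 , -0.00037974,
        0.00124974]), 'joint_torque': array([ 8.22250622e-04, -3.86505246e+01, -3.22959244e+01,  7.04892492e-02,
        3.39381129e-02, -5.35557467e-05]), 'eef_pos': array([ 253.94704704, -515.27868006,  227.72972109]), 'eef_rot': array([-3.13994397e+00, -2.93360289e-04,  4.57766016e-01]), 'wrist_force': array([0.29687102, 0.49502896, 0.14368047]), 'wrist_torque': array([0.00958165, 0.03323145, 0.02480335]), 'finger_force': 0.0, 'opening': 91.69749528001877}
```

View pics/top0.png

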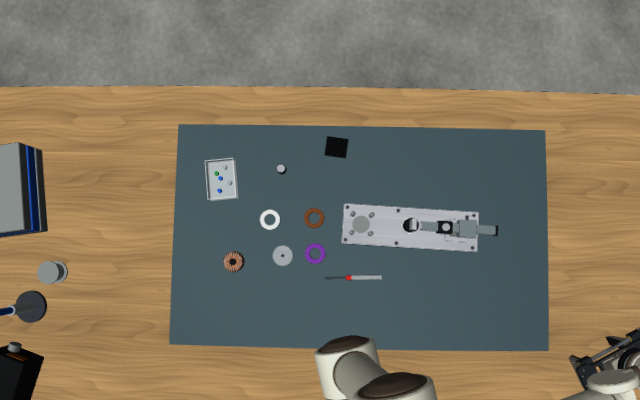

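View pics/side0.png

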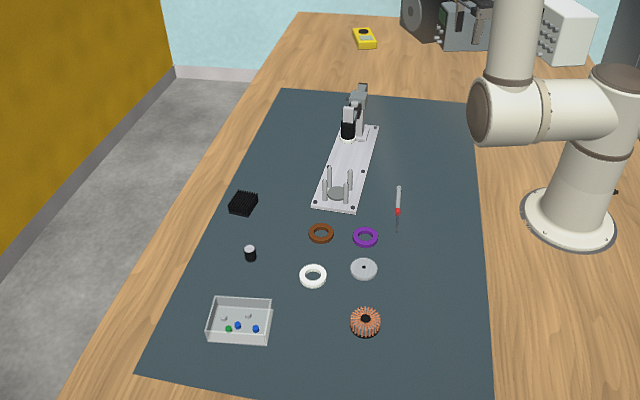

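Top view: choke (233,261), disc (283,256), white ring (270,219), purple and brown look-alikes (316,253) and (314,217), nest (361,225), stowed camera (411,225), button about (446,227). In the side view: choke (365,322), disc (364,268), white ring (312,275), nest (340,190).

```bash
cat >> h.py <<'E'
def circ(P,lo,hi,ctr,r):
    m=(P[...,2]>lo)&(P[...,2]<hi)&(np.hypot(P[...,0]-ctr[0],P[...,1]-ctr[1])<r)
    q=P[m]
    (cx,cy),rad=cv2.minEnclosingCircle(q[:,:2].astype(np.float32))
    return q,np.array([cx,cy]),rad
E
python3 - <<'E'
from h import *
px={'top':dict(choke=(233,261),disc=(283,260),ring=(270,212),nest=(361,225)),'side':dict(choke=(353,322),disc=(364,274),ring=(303,268),nest=(338,192))}
for n in('top','side'):
    d=np.load(n+'0.npz');W=d['W']
    # bench check
    b=W[300,300] if n=='top' else W[230,270]; print(n,'bench',b.round(1))
    for k,(u,v) in px[n].items():
        c=np.nanmedian(W[v-2:v+3,u-2:u+3].reshape(-1,3),0)
        ctr=c[:2]
        for i in range(6):
            m=(np.hypot(W[...,0]-ctr[0],W[...,1]-ctr[1])<36)&(W[...,2]>5)
            q=W[m]
            if k=='nest': break
            ztop=np.percentile(q[:,2],90); s=q[q[:,2]>ztop-3.5]
            e=cv2.minEnclosingCircle(s[:,:2].astype(np.float32)); ctr=np.array(e[0])
        if k!='nest': print(k,c.round(1),'fit',ctr.round(1),e[1],'mean',s.mean(0).round(1),'ztop',ztop.round(1),len(s))
        else:
            m=(np.hypot(W[...,0]-c[0],W[...,1]-c[1])<75)&(W[...,2]>60)&(W[...,2]<90)
            nn,l=cv2.connectedComponents(m.astype(np.uint8))
            print('nest',c.round(1))
            for i in range(1,nn):
                s=W[l==i]; t=s[s[:,2]>s[:,2].max()-8]; print('  pin',s.mean(0).round(1),s[:,2].max().round(1),len(s),t.mean(0).round(1))
    # tall things
    m=(W[...,2]>120)&(W[...,2]<195)&(W[...,0]>380)&(W[...,0]<620)&(W[...,1]<80)&(W[...,1]>-400)
    nn,l,st,ce=cv2.connectedComponentsWithStats(m.astype(np.uint8))
    for i in range(1,nn):
        s=W[l==i]
        if len(s)<4: continue
        print('tall',st[i],s.min(0).round(0),s.max(0).round(0))
    w=W[(W[...,2]>158)&m]; print('tab>158',len(w),w.mean(0),w.min(0),w.max(0))
E
python3 - <<'E'
import cv2
a=cv2.resize(cv2.imread('pics/top0.png')[190:270,330:510],None,fx=4,fy=4,interpolation=2)
cv2.imwrite('pics/fx.png',a)
E
```

```text
top bench [340.9 184.2   1.4]
choke [444.5 368.   24.8] fit [443.2 368.5] 25.93525505065918 mean [443.4 369.5  26.9] ztop 28.0 121
disc [449.6 232.6   8.1] fit [460.6 234.2] 26.993345260620117 mean [460.7 233.9  11.4] ztop 12.8 133
ring [581.1 271.6  10.3] fit [560.1 271.8] 27.51667022705078 mean [558.5 272.1  12.8] ztop 14.1 115
nest [549.1  20.1  15.6]
  pin [577.2  44.3  67.8] 73.3 18 [577.4  44.   69.9]
  pin [574.8  -6.   68.7] 75.0 15 [574.8  -4.9  71.3]
  pin [527.5  47.   68. ] 74.8 19 [527.8  47.   69.2]
  pin [524.8  -3.2  67.7] 73.0 17 [525.1  -2.7  69.6]
tall [ 403  216   95   22 1103] [ 517. -317.  120.] [571. -80. 186.]
tab>158 70 [545.55044989 -96.34136322 178.49138946] [ 533.14025504 -103.79235717  161.45244444] [557.83354062 -91.18570546 186.38938634]
side bench [682.3 154.4  -1. ]
choke [462.3 381.   23.8] fit [442.  369.1] 27.291189193725586 mean [441.4 370.9  26. ] ztop 27.3 454
disc [457.3 253.4  10.2] fit [460.3 237.2] 27.963268280029297 mean [460.7 237.8  10.4] ztop 11.9 407
ring [582.6 260.2  11.6] fit [558.5 274.1] 29.3059139251709 mean [559.5 274.3  12.2] ztop 13.4 308
nest [549.4  19.5  18.5]
  pin [574.5  -2.2  66.8] 76.3 28 [574.3  -2.5  72.4]
  pin [5.241e+02 5.000e-01 6.750e+01] 76.2 31 [ 5.246e+02 -3.000e-01  7.180e+01]
  pin [577.2  48.7  66.9] 76.9 30 [576.2  47.3  71.8]
  pin [526.4  50.7  68. ] 75.5 28 [526.8  50.6  70.8]
tall [341  83  27  51 779] [ 515. -316.  120.] [571. -78. 187.]
tab>158 126 [544.60274515 -94.30068517 173.81949619] [ 532.05728944 -103.37274898  158.36420971] [557.00369661 -88.41764504 186.62606273]
```

View pics/fx.png

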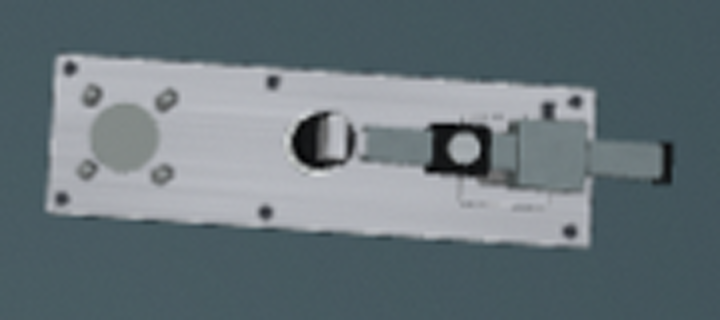

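Fixture crop: four pins around the pad (pad centre crop (124,137)), camera and tab (325,137), and the button on its black housing (463,150). The fixture's yaw is about -0.048 rad. The two views agree to within 2–3 mm, and the heights match the text. I'll approach the choke next.

move_arm(
  series="0 0 0.74 0.21 0.8 0.2 1;0 0 0.74 0.21 0.9 0 1;0 0 0.74 0.21 0.9 0 1;0 0 0.74 0.21 0.9 0 1;0 0 0.74 0.21 0.9 0 1;0 0 0.74 0.21 0.9 0 1;0 0 0.74 0.21 0.9 0 1;0 0 0.74 0.21 0.9 0 1;0 0 0.74 0.21 0.9 0 1;0 0 0.74 0.21 0.9 0 1;0 0 0.74 0.21 0.9 0 1;0 0 0.74 0.21 0.9 0 1",
)

```text
time_s: 1.6
eef_pos: [405.2, 128.2, 240.4]
eef_rot: [3.141, 0.0, 1.527]
wrist_force: [0.8, -0.1, 0.6]
opening: 91.6
finger_force: 0.0
```

move_arm(
  series="0 0 0 0.15 0.9 -0.4 1;0 0 0 0.15 0.9 -0.4 1;0 0 0 0.15 0.9 -0.4 1;0 0 0 0.1 0.8 -0.4 1;0 0 0 0.07 0.5 -0.4 1;0 0 0 0 0 0 1;0 0 0 0 0 0 1",
)

```text
time_s: 2.48
eef_pos: [442.6, 365.7, 120.9]
eef_rot: [-3.142, 0.0, 1.523]
wrist_force: [0.3, -0.5, -0.0]
opening: 92.0
finger_force: 0.0
```

```bash
python3 - <<'E'
from h import *
s=sensors.sense(); p=s['eef_pos']; print(p,s['eef_rot'])
for n in('top','side'):
    c=cap(n); cv2.imwrite(f'pics/{n}1.png',c['image']); W=cloud(c); np.savez(f'{n}1.npz',W=W)
    tip=p.copy(); tip[2]-=14
    print(n,proj(c,p),proj(c,tip))
    if n=='side':
        q=proj(c,p)[0].astype(int); cv2.imwrite('pics/s1c.png',cv2.resize(c['image'][q[1]-75:q[1]+75,q[0]-100:q[0]+100],None,fx=4,fy=4))
E
```

```text
[442.55039842 365.66391607 120.89740357] [-3.14158919e+00  3.91720013e-04  1.52333824e+00]
top [[226.35033633 262.65745339]] [[227.50007515 262.51618016]]
side [[367.60060903 283.50062647]] [[367.18065753 288.65092784]]
```

View pics/s1c.png

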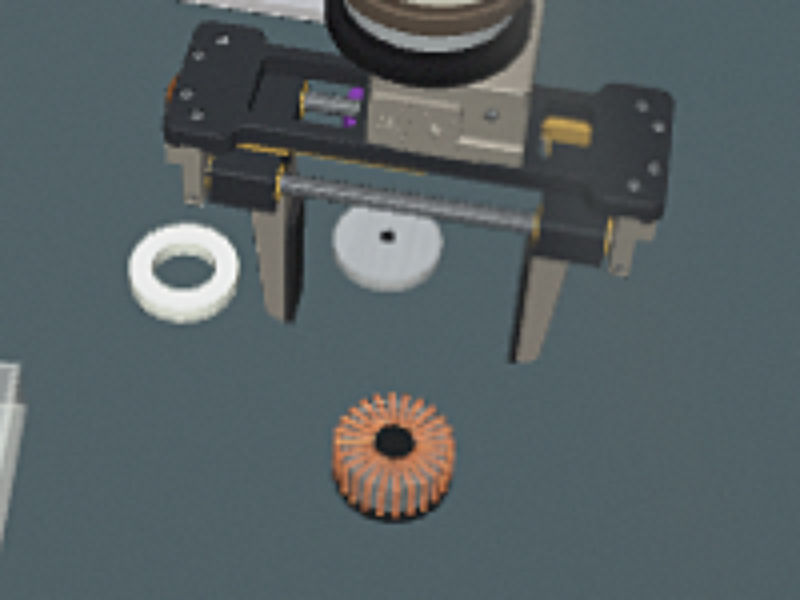

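The side crop shows the two fingers, with tips at about (285,318) and (525,360), straddling the choke at (395,455). I'll use the fingers to find this camera's offset.

```bash
python3 - <<'E'
from h import *
p=np.array([442.6,365.7,120.9])
for n in('side','top'):
    W=np.load(n+'1.npz')['W']
    R=W-p
    m=(abs(R[...,0])<75)&(abs(R[...,1])<25)&(R[...,2]>-25)&(R[...,2]<30)
    for s in(-1,1):
        q=R[m&(R[...,0]*s>0)]
        if len(q)<5: print(n,len(q)); continue
        print(n,s,len(q),'x',np.percentile(q[:,0],[2,50,98]).round(1),'y',np.percentile(q[:,1],[2,10,50,90,98]).round(1),'zmin',q[:,2].min().round(1))
W=np.load('side1.npz')['W']
m=(np.hypot(W[...,0]-442,W[...,1]-369)<40)&(W[...,2]>22)&(W[...,2]<31); print(cv2.minEnclosingCircle(W[m][:,:2].astype(np.float32)))
E
```

```text
side -1 140 x [-60.1 -52.2 -45.4] y [10.7 11.6 12.8 13.9 14.4] zmin -15.3
side 1 164 x [44.9 51.  59.7] y [-7.9 -0.1  8.   9.3 10.1] zmin -13.5
top 0
top 1
((442.5934143066406, 370.17974853515625), 27.4821720123291)
```

move_arm(
  series="0 0 0 0 0.063 -0.7 1;0 0 0 0 0 -0.7 1;0 0 0 0 0 -0.315 1;0 0 0 0 0 0 1;0 0 0 0 0 0 0;0 0 0 0 0 0 0;0 0 0 0 0 0 0;0 0 0 0 0 0 0;0 0 0 0 0 0 0;0 0 0 0 0 0 0",
  grip_force=25,
)

```text
time_s: 3.82
eef_pos: [442.8, 370.2, 18.2]
eef_rot: [3.141, -0.0, 1.524]
wrist_force: [-0.3, -0.7, 5.2]
opening: 55.4
finger_force: 25.0
```

```bash
python3 - <<'E'
from h import *
s=sensors.sense(); print(s['eef_pos'],s['eef_rot'],s['opening'],s['finger_force'],s['wrist_force'])
# precise image fits: pad of nest in start images, by back-projecting to known height plane
def plane(c,uv,z):
    p=cv2.undistortPoints(np.array(uv,float).reshape(-1,1,2),c['K'],c['D']).reshape(-1,2)
    d=np.c_[p,np.ones(len(p))]@c['T'][:3,:3].T; o=c['T'][:3,3]
    return o+d*((z-o[2])/d[:,2])[:,None]
for n in('top','side'):
    c=cap(n); c['image']=cv2.imread(f'pics/{n}0.png'); im=c['image']
    hsv=cv2.cvtColor(im,cv2.COLOR_BGR2HSV)
    uv=np.argwhere(np.ones(im.shape[:2]))[:,::-1]
    P=plane(c,uv,18).reshape(400,640,3)
    # rectified 0.5 mm ortho patch about the nest at z=18, and at 75
    for z,nm in((18,'pad'),(75,'pins')):
        g=np.arange(-50,50.1,0.5); X,Y=np.meshgrid(550.7+g,22+g,indexing='ij')
        q=proj(c,np.c_[X.ravel(),Y.ravel(),np.full(X.size,z)]).astype(np.float32).reshape(X.shape+(2,))
        o=cv2.remap(im,q[...,0],q[...,1],cv2.INTER_CUBIC); cv2.imwrite(f'pics/o_{n}_{nm}.png',o)
o=[np.hstack([cv2.resize(cv2.imread(f'pics/o_{n}_{k}.png'),(300,300)) for k in('pad','pins')]) for n in('top','side')]
o=np.vstack(o); 
for i in(0,300):
  for j in(0,300):
    cv2.drawMarker(o,(j+150,i+150),(0,0,255),0,20,1); cv2.circle(o,(j+150,i+150),72,(0,0,255),1)
cv2.imwrite('pics/ortho.png',o)
E
```

```text
[442.75613852 370.22208268  18.20819697] [ 3.14113778e+00 -3.13757297e-04  1.52352286e+00] 55.394560270793455 25.001075863838196 [-0.335141   -0.68842499  5.17449875]
```

View pics/ortho.png

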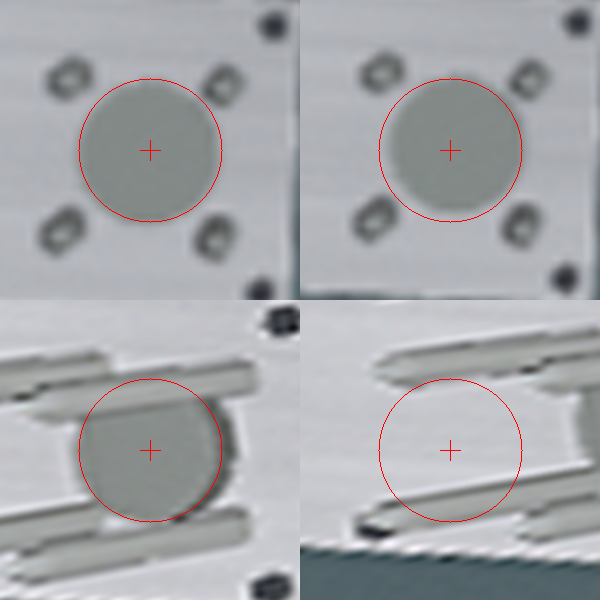

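The rectified views have the pad centred on (550.7, 22.0) in both cameras. I'll make the same check on the choke, ring and disc.

```bash
python3 - <<'E'
from h import *
T=dict(choke=(442.6,369.5,26),ring=(559.3,273,12),disc=(460.5,235.7,8))
rows=[]
for n in('top','side'):
    c=cap(n); im=cv2.imread(f'pics/{n}0.png'); r=[]
    for k,(x,y,z) in T.items():
        g=np.arange(-40,40,0.3); X,Y=np.meshgrid(x+g,y+g,indexing='ij')
        q=proj(c,np.c_[X.ravel(),Y.ravel(),np.full(X.size,z)]).astype(np.float32).reshape(X.shape+(2,))
        o=cv2.remap(im,q[...,0],q[...,1],cv2.INTER_CUBIC); h=len(g)//2
        cv2.circle(o,(h,h),int(28/.3),(0,0,255),1); cv2.drawMarker(o,(h,h),(0,0,255),0,16,1); r.append(o[:,:266])
    rows.append(np.hstack(r))
o=np.vstack(rows); print(o.shape); cv2.imwrite('pics/parts.png',o)
E
```

```text
(534, 798, 3)
```

View pics/parts.png

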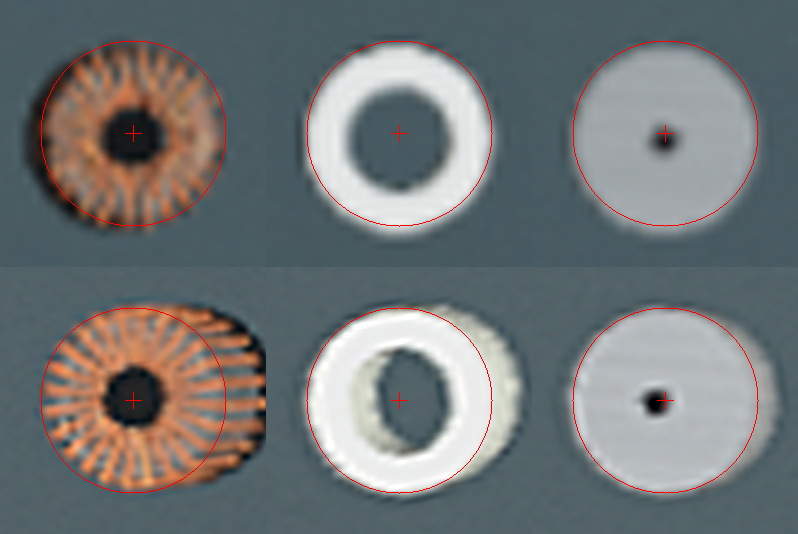

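Choke ≈ (443.1, 369.5), ring ≈ (560.4, 272.8), disc ≈ (461.6, 235.5). The circles overlay with errors under 1.5 mm. Next I lift the choke and carry it over the nest.

move_arm(
  series="0 0 0 0 0 0.7 0;0 0 0 0 0 0.8 0;0 0 0 0.25 -0.7 0 0;0 0 0 0.25 -0.8 0 0;0 0 0 0.25 -0.8 0 0;0 0 0 0.25 -0.8 0 0;0 0 0 0.25 -0.8 0 0;0 0 0 0.25 -0.8 0 0;0 0 0 0.2 -0.7 0 0;0 0 0 0.1 -0.39 0 0;0 0 0 0 0 0 0;0 0 0 0 0 0 0",
)

```text
time_s: 5.52
eef_pos: [549.7, 23.4, 106.9]
eef_rot: [-3.14, -0.001, 1.524]
wrist_force: [-0.2, 0.4, -2.3]
opening: 55.3
finger_force: 25.0
```

```bash
cat > hov.py <<'E'
from h import *
import sys
# usage: x y ztop tag ; side-view ortho at top plane of held part and (if visible) pins
x,y,z=map(float,sys.argv[1:4]); tag=sys.argv[4]
s=sensors.sense(); print(s['time_s'],s['eef_pos'],s['eef_rot'],s['opening'],s['finger_force'])
r=[]
for n in('top','side'):
    c=cap(n); im=c['image']; cv2.imwrite(f'pics/{n}_{tag}.png',im)
    g=np.arange(-60,60,0.3); X,Y=np.meshgrid(x+g,y+g,indexing='ij')
    q=proj(c,np.c_[X.ravel(),Y.ravel(),np.full(X.size,z)]).astype(np.float32).reshape(X.shape+(2,))
    o=cv2.remap(im,q[...,0],q[...,1],cv2.INTER_CUBIC); h=len(g)//2
    cv2.circle(o,(h,h),int(28/.3),(0,0,255),1); cv2.drawMarker(o,(h,h),(0,0,255),0,16,1); r.append(o)
cv2.imwrite(f'pics/hov_{tag}.png',np.hstack(r)[:, :800])
E
python3 hov.py 550.7 22 116.5 a
```

```text
5.525 [549.68758511  23.40060579 106.91438279] [-3.13988970e+00 -6.75223800e-04  1.52358975e+00] 55.33087959197032 24.99968022108078
```

View pics/hov_a.png

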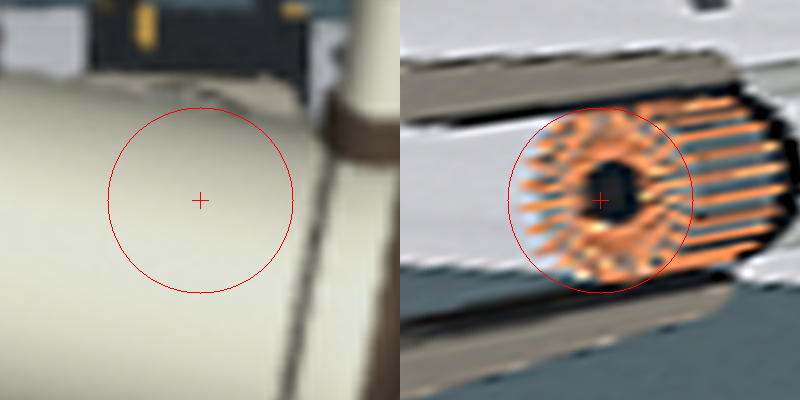

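The side view shows the held choke about 1.5 mm short in x and 0.7 mm over in y. I'll correct that and lower into the taper.

move_arm(
  series="0 0 0 0.017 -0.012 0 0;0 0 0 0 0 -0.2 0;0 0 0 0 0 -0.15 0;0 0 0 0 0 -0.15 0;0 0 0 0 0 0 0;0 0 0 0 0 0 0",
)

```text
time_s: 6.38
eef_pos: [551.7, 21.8, 77.8]
eef_rot: [3.141, 0.0, 1.523]
wrist_force: [0.4, 0.2, -2.7]
opening: 55.6
finger_force: 25.0
```

move_arm(
  series="0 0 0 0 0 -0.2 0;0 0 0 0 0 -0.2 0;0 0 0 0 0 -0.2 0;0 0 0 0 0 -0.07 0;0 0 0 0 0 -0.02 0;0 0 0 0 0 0 0;0 0 0 0 0 0 0",
)

```text
time_s: 7.25
eef_pos: [551.8, 21.9, 36.5]
eef_rot: [3.141, 0.0, 1.523]
wrist_force: [-0.1, 0.7, -2.2]
opening: 55.6
finger_force: 25.0
```

move_arm(
  series="0 0 0 0 0 -0.012 0;0 0 0 0 0 0 0;0 0 0 0 0 0 1;0 0 0 0 0 0 1;0 0 0 0 0 0 1;0 0 0 0 0 0 1;0 0 0 0 0 0 1;0 0 0 0 0 0.5 1;0 0 0 0 0 0.7 1;0 0 0 0 0 0.6 1;0 0 0 0 0 0 1",
)

```text
time_s: 8.62
eef_pos: [554.0, 21.5, 147.1]
eef_rot: [3.135, 0.001, 1.523]
wrist_force: [-0.2, 0.4, 0.1]
opening: 92.0
finger_force: 0.0
```

```bash
python3 - <<'E'
from h import *
s=sensors.sense(); print(s['time_s'],s['eef_pos'],s['opening'])
c=cap('side'); o=[]
for z in (44,75):
    g=np.arange(-45,45,0.3); X,Y=np.meshgrid(550.7+g,22+g,indexing='ij')
    q=proj(c,np.c_[X.ravel(),Y.ravel(),np.full(X.size,z)]).astype(np.float32).reshape(X.shape+(2,))
    a=cv2.remap(c['image'],q[...,0],q[...,1],cv2.INTER_CUBIC); h=len(g)//2
    cv2.circle(a,(h,h),int(28/.3),(0,0,255),1); cv2.drawMarker(a,(h,h),(0,0,255),0,16,1); o.append(a)
cv2.imwrite('pics/pl1.png',np.hstack(o))
E
```

```text
8.625 [553.95000332  21.49085439 147.05248606] 92.00611131980067
```

View pics/pl1.png

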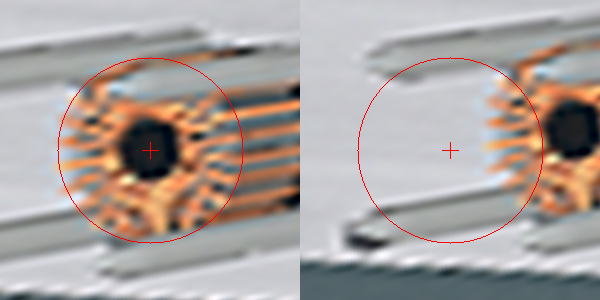

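The choke sits centred in the nest in the rectified view, with its hole on the marker. The ring is next.

move_arm(
  series="0 0 0 0.03 0.8 0 1;0 0 0 0.03 0.9 0 1;0 0 0 0.03 0.9 0 1;0 0 0 0.03 0.9 0 1;0 0 0 0.025 0.583 0 1;0 0 0 0 0.1 -0.5 1;0 0 0 0 0 -0.7 1;0 0 0 0 0 -0.7 1;0 0 0 0 0 -0.235 1;0 0 0 0 0 0 1;0 0 0 0 0 0 1",
  grip_force=12,
)

```text
time_s: 10.05
eef_pos: [559.6, 272.7, 14.8]
eef_rot: [-3.14, 0.0, 1.523]
wrist_force: [-0.3, -0.4, -0.3]
opening: 92.1
finger_force: 0.0
```

move_arm(
  series="0 0 0 0 0 0.017 0;0 0 0 0 0 0 0;0 0 0 0 0 0 0;0 0 0 0 0 0 0;0 0 0 0 0 0 0;0 0 0 0 0 0 0;0 0 0 0 0 0 0;0 0 0 0 0 0.7 0;0 0 0 0 0 0.8 0;0 0 0 0 0 0 0;0 0 0 0 0 0 0",
)

```text
time_s: 11.42
eef_pos: [559.7, 272.7, 105.8]
eef_rot: [-3.141, 0.0, 1.523]
wrist_force: [-0.2, 0.3, 0.5]
opening: 54.7
finger_force: 12.0
```

move_arm(
  series="0 0 0 -0.03 -0.7 0 0;0 0 0 -0.03 -0.8 0 0;0 0 0 -0.03 -0.8 0 0;0 0 0 -0.03 -0.8 0 0;0 0 0 -0.02 -0.7 0 0;0 0 0 -0.005 -0.378 0 0;0 0 0 0 0 0 0;0 0 0 0 0 0 0;0 0 0 0 0 0 0;0 0 0 0 0 0 0",
)

```text
time_s: 12.68
eef_pos: [551.4, 23.0, 106.4]
eef_rot: [-3.141, -0.0, 1.525]
wrist_force: [0.2, -0.5, 0.2]
opening: 55.2
finger_force: 12.0
```

```bash
cat > pl.py <<'E'
from h import *
import sys
s=sensors.sense(); print(s['time_s'],s['eef_pos'],s['opening'])
c=cap('side'); o=[]
for z in map(float,sys.argv[2:]):
    g=np.arange(-45,45,0.3); X,Y=np.meshgrid(550.7+g,22+g,indexing='ij')
    q=proj(c,np.c_[X.ravel(),Y.ravel(),np.full(X.size,z)]).astype(np.float32).reshape(X.shape+(2,))
    a=cv2.remap(c['image'],q[...,0],q[...,1],cv2.INTER_CUBIC); h=len(g)//2
    cv2.circle(a,(h,h),int(28/.3),(0,0,255),1); cv2.drawMarker(a,(h,h),(0,0,255),0,16,1); o.append(a)
cv2.imwrite(sys.argv[1],np.hstack(o))
c=cap('side'); np.savez('last.npz',W=cloud(c),im=c['image'])
E
python3 pl.py pics/h2.png 101.5 44
```

```text
12.675 [551.43182528  23.04683835 106.36258079] 55.19346637187328
```

View pics/h2.png

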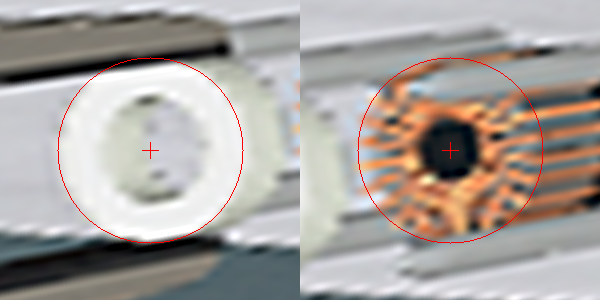

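The ring is well centred over the choke, so I'll lower it. I stop to check the force before releasing.

move_arm(
  series="0 0 0 0 0 -0.2 0;0 0 0 0 0 -0.2 0;0 0 0 0 0 -0.15 0;0 0 0 0 0 -0.1 0;0 0 0 0 0 -0.07 0;0 0 0 0 0 -0.03 0;0 0 0 0 0 0 0;0 0 0 0 0 0 0",
)

```text
time_s: 13.78
eef_pos: [551.8, 22.1, 61.9]
eef_rot: [3.141, 0.0, 1.523]
wrist_force: [0.3, -0.2, -0.8]
opening: 54.9
finger_force: 12.0
```

move_arm(
  series="0 0 0 0 0 -0.015 0;0 0 0 0 0 0 0;0 0 0 0 0 0 1;0 0 0 0 0 0 1;0 0 0 0 0 0 1;0 0 0 0 0 0 1;0 0 0 0 0 0 1;0 0 0 0 0 0.4 1;0 0 0 0 0 0.6 1;0 0 0 0 0 0.5 1;0 0 0 0 0 0 1;0 0 0 0 0 0 1",
)

```text
time_s: 15.28
eef_pos: [550.8, 22.3, 149.4]
eef_rot: [-3.14, -0.0, 1.523]
wrist_force: [-0.2, -0.8, -1.5]
opening: 91.8
finger_force: 0.0
```

```bash
python3 pl.py pics/p2.png 56; python3 - <<'E'
from h import *
d=np.load('last.npz');W=d['W']
m=(np.hypot(W[...,0]-550.7,W[...,1]-22)<33)&(W[...,2]>50)&(W[...,2]<62)&(d['im'].min(-1)>215)
q=W[m];print(len(q),q.mean(0),np.percentile(q[:,2],[5,50,95]),cv2.minEnclosingCircle(q[:,:2].astype(np.float32)))
A=np.c_[q[:,:2],np.ones(len(q))];print('tilt',np.linalg.lstsq(A,q[:,2],rcond=None)[0][:2])
E
```

```text
15.275 [550.84763658  22.28031377 149.43648759] 91.84430612757023
161 [552.35070781  22.87344886  56.37920264] [54.14484872 56.39340809 58.60453994] ((549.1507568359375, 22.78486442565918), 28.806154251098633)
tilt [ 0.00214957 -0.00315385]
```

The ring lies flat with its top at 56 mm. The disc is next.

move_arm(
  series="0 0 0 -0.3 0.7 0 1;0 0 0 -0.4 0.9 0 1;0 0 0 -0.4 0.9 0 1;0 0 0 -0.3 0.7 0 1;0 0 0 -0.098 0.357 0 1;0 0 0 0 0 -0.5 1;0 0 0 0 0 -0.7 1;0 0 0 0 0 -0.7 1;0 0 0 0 0 -0.343 1;0 0 0 0 0 0 1;0 0 0 0 0 0 1;0 0 0 0 0 0 1",
  grip_force=25,
)

```text
time_s: 16.88
eef_pos: [461.0, 235.4, 15.3]
eef_rot: [-3.14, 0.0, 1.523]
wrist_force: [0.8, -0.1, -0.4]
opening: 91.9
finger_force: 0.0
```

move_arm(
  series="0 0 0 0 0 0 0;0 0 0 0 0 0 0;0 0 0 0 0 0 0;0 0 0 0 0 0 0;0 0 0 0 0 0 0;0 0 0 0 0 0 0;0 0 0 0 0 0 0;0 0 0 0 0 0.7 0;0 0 0 0 0 0.8 0;0 0 0 0 0 0.1 0;0 0 0 0 0 0 0",
)

```text
time_s: 18.25
eef_pos: [461.3, 235.5, 111.6]
eef_rot: [-3.141, 0.0, 1.523]
wrist_force: [-0.0, -0.3, -1.9]
opening: 54.6
finger_force: 25.0
```

move_arm(
  series="0 0 0 0.3 -0.7 0 0;0 0 0 0.4 -0.8 0 0;0 0 0 0.4 -0.8 0 0;0 0 0 0.3 -0.8 0 0;0 0 0 0.095 -0.457 0 0;0 0 0 0 0 0 0;0 0 0 0 0 0 0;0 0 0 0 0 0 0;0 0 0 0 0 0 0",
)

```text
time_s: 19.38
eef_pos: [551.1, 23.2, 111.9]
eef_rot: [-3.141, -0.0, 1.525]
wrist_force: [0.4, -0.2, -2.4]
opening: 54.7
finger_force: 25.0
```

```bash
python3 pl.py pics/h3.png 106 56
```

```text
19.375 [551.06126066  23.1613865  111.87693185] 54.70429253171009
```

View pics/h3.png

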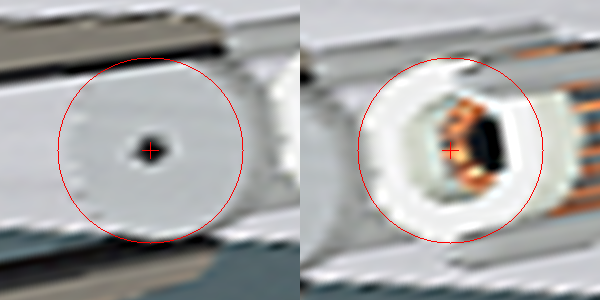

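The disc's hole lies on the nest axis and the ring below is centred. I'll lower it.

move_arm(
  series="0 0 0 0 0 -0.2 0;0 0 0 0 0 -0.2 0;0 0 0 0 0 -0.13 0;0 0 0 0 0 -0.08 0;0 0 0 0 0 -0.04 0;0 0 0 0 0 0 0;0 0 0 0 0 0 0",
)

```text
time_s: 20.35
eef_pos: [551.6, 22.2, 73.3]
eef_rot: [3.141, 0.0, 1.523]
wrist_force: [-0.6, -0.1, -0.4]
opening: 54.5
finger_force: 25.0
```

move_arm(
  series="0 0 0 0 0 -0.015 0;0 0 0 0 0 0 0;0 0 0 0 0 0 1;0 0 0 0 0 0 1;0 0 0 0 0 0 1;0 0 0 0 0 0 1;0 0 0 0 0 0 1;0 0 0 0 0 0.4 1;0 0 0 0 0 0.7 1;0 0 0 0 0 0.8 1;0 0 0 0 0 0.5 1;0 0 0 0 0 0 1",
)

```text
time_s: 21.85
eef_pos: [553.1, 21.9, 219.1]
eef_rot: [3.136, 0.001, 1.523]
wrist_force: [-0.1, 0.1, -0.1]
opening: 91.6
finger_force: 0.0
```

```bash
python3 pl.py pics/p3.png 66; python3 - <<'E'
from h import *
d=np.load('last.npz');W=d['W']
m=(np.hypot(W[...,0]-550.7,W[...,1]-22)<27)&(W[...,2]>60)&(W[...,2]<72)
q=W[m];print(len(q),q.mean(0),np.percentile(q[:,2],[5,50,95]))
A=np.c_[q[:,:2],np.ones(len(q))];print('tilt',np.linalg.lstsq(A,q[:,2],rcond=None)[0][:2])
a=cv2.imread('pics/p3.png',0); b=cv2.GaussianBlur(a,(9,9),0)[110:190,110:190]; print('hole',np.unravel_index(b.argmin(),b.shape),b.min())
# button and tab positions from start pictures
for n in('top','side'):
    c=cap(n); W=np.load(n+'0.npz')['W']; im=cv2.imread(f'pics/{n}0.png').astype(int)
    # expected
    y=np.array([0.048,0.99885]); nst=np.array([550.7,22.0])
    B=nst-205*y; Tt=nst-120*y
    print(n,'exp B',B,'T',Tt,proj(c,np.r_[B,149]),proj(c,np.r_[Tt,183]))
    m=(np.hypot(W[...,0]-B[0],W[...,1]-B[1])<16)&(W[...,2]>144)&(W[...,2]<156)&(im.min(-1)>100)
    q=W[m];print(len(q),q.mean(0))
    m=(np.hypot(W[...,0]-Tt[0],W[...,1]-Tt[1])<25)&(W[...,2]>178)&(W[...,2]<190); q=W[m]; print('tab top',len(q),q.mean(0),q.min(0),q.max(0))
E
```

```text
21.85 [553.1280108   21.90033416 219.0680259 ] 91.60593420351731
265 [550.55358723  24.72006868  66.31772808] [63.77406853 66.43287598 68.70251261]
tilt [-0.00366502 -0.02179317]
hole (np.int64(35), np.int64(35)) 2
top exp B [ 540.86    -182.76425] T [544.94  -97.862] [[445.70890535 226.97582116]] [[413.80574356 224.12396932]]
43 [ 541.34788054 -182.10752414  148.18841059]
tab top 49 [545.79319284 -97.53696294 181.79979178] [ 533.14025504 -103.79235717  178.72050248] [557.49700107 -91.24953577 186.38938634]
side exp B [ 540.86    -182.76425] T [544.94  -97.862] [[354.25169561 102.42910241]] [[348.14630175 107.383194  ]]
32 [ 540.82574755 -179.01066282  148.46760645]
tab top 46 [545.00042077 -95.46355026 183.05896707] [ 532.50028284 -103.37274898  178.34919728] [557.00369661 -89.62252017 186.62606273]
```

The disc's top is at 66.4 mm and flat. Next I close the fingers and move over the button at about (541, -182.5).

move_arm(
  series="0 0 0 0 -0.5 0 0;0 0 0 -0.03 -0.8 0 0;0 0 0 -0.05 -0.8 0 0;0 0 0 -0.05 -0.8 0 0;0 0 0 -0.04 -0.51 0 0;0 0 0 0 0 0 0;0 0 0 0 0 0 0;0 0 0 0 0 0 0;0 0 0 0 0 -0.4 0;0 0 0 0 0 -0.3 0;0 0 0 0 0 -0.1 0;0 0 0 0 0 0 0",
)

```text
time_s: 23.55
eef_pos: [541.0, -182.1, 167.8]
eef_rot: [-3.141, -0.0, 1.524]
wrist_force: [0.6, -0.4, -0.5]
opening: 0.5
finger_force: 0.0
```

move_arm(
  series="0 0 0 0 0 -0.05 0;0 0 0 0 0 -0.05 0;0 0 0 0 0 -0.05 0;0 0 0 0 0 -0.035 0;0 0 0 0 0 0 0;0 0 0 0 0 0 0",
)

```text
time_s: 24.3
eef_pos: [541.5, -182.7, 157.3]
eef_rot: [3.141, 0.0, 1.523]
wrist_force: [1.5, -0.6, 1.9]
opening: 0.0
finger_force: 1.2
```

move_arm(
  series="0 0 0 0 0 -0.02 0;0 0 0 0 0 -0.015 0;0 0 0 0 0 0 0;0 0 0 0 0 0 0",
)

```text
time_s: 24.8
eef_pos: [541.6, -182.7, 156.7]
eef_rot: [3.14, 0.001, 1.524]
wrist_force: [-2.4, 0.7, 10.2]
opening: 0.4
finger_force: 5.2
```

Force is 10 N against the stop, so the button is fully in. Next is the tab.

move_arm(
  series="0 0 0 0 0 0.4 0;0 0 0 0 0 0.7 1;0 0 0 0 0.5 0 1;0 0 0 0.04 0.6 0 1;0 0 0 0.03 0.317 0 1;0 0 0 0 0 0 1;0 0 0 0 0 0 1;0 0 0 0 0 0 1;0 0 0 0 0 -0.4 1;0 0 0 0 0 -0.4 1;0 0 0 0 0 -0.14 1;0 0 0 0 0 0 1",
  grip_force=35,
)

```text
time_s: 26.3
eef_pos: [545.1, -97.7, 164.3]
eef_rot: [-3.141, -0.0, 1.523]
wrist_force: [0.5, 0.4, 0.3]
opening: 91.7
finger_force: 0.0
```

move_arm(
  series="0 0 0 0 0 0 0;0 0 0 0 0 0 0;0 0 0 0 0 0 0;0 0 0 0 0 0 0;0 0 0 0 0 0 0;0 0 0 0 0 0 0;0 0 0 0 0 0 0;0 0 0 0 0 0 0;0 0 0 0 0 0 0",
)

```text
time_s: 27.42
eef_pos: [546.1, -97.4, 164.5]
eef_rot: [3.14, 0.0, 1.523]
wrist_force: [6.2, -1.0, -2.7]
opening: 25.5
finger_force: 35.0
```

move_arm(
  series="0 0 0 0.01 0.1 0 0;0 0 0 0.01 0.2 0 0;0 0 0 0.01 0.25 0 0;0 0 0 0.01 0.3 0 0;0 0 0 0.015 0.3 0 0;0 0 0 0.015 0.3 0 0;0 0 0 0.01 0.25 0 0;0 0 0 0.01 0.2 0 0;0 0 0 0.006 0.098 0 0;0 0 0 0 0 0 0;0 0 0 0 0 0 0;0 0 0 0 0 0 0",
)

```text
time_s: 28.92
eef_pos: [551.9, 21.1, 164.5]
eef_rot: [3.14, 0.002, 1.523]
wrist_force: [5.1, -4.2, -4.0]
opening: 25.7
finger_force: 35.0
```

```bash
python3 - <<'E'
from h import *
s=sensors.sense(); print(s['eef_pos'],s['wrist_force'],s['finger_force'],s['joint_velocities'].round(4))
o=[]
for n in('top','side'):
    c=cap(n); u,v=proj(c,[546.0,-65,125])[0].astype(int); W=cloud(c)
    cv2.imwrite(f'pics/{n}_end.png',c['image'])
    m=(abs(W[...,0]-550)<25)&(abs(W[...,1]-22)<40)&(W[...,2]>92)&(W[...,2]<140)
    print(n,u,v,W[m][:,1].min() if m.any() else None)
    o.append(cv2.resize(c['image'][v-40:v+40,u-50:u+50],(400,320),interpolation=cv2.INTER_CUBIC))
cv2.imwrite('pics/end.png',np.hstack(o))
E
```

```text
[551.87347418  21.08367031 164.52925806] [ 5.08014083 -4.20686955 -4.00315811] 35.00140607357025 [-0.002  -0.002  -0.0002 -0.0003  0.0017  0.    ]
top 397 224 None
side 345 135 14.040345824687506
```

View pics/end.png

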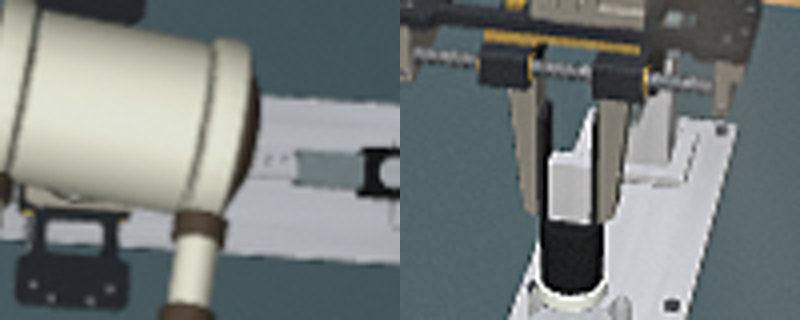

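```bash
python3 - <<'E'
from h import *
W0=np.load('side0.npz')['W']; c=cap('side'); W1=cloud(c)
for W,x,y in((W0,545,-98),(W1,550.9,21)):
    m=(abs(W[...,0]-x)<9)&(abs(W[...,1]-y)<14)&(W[...,2]>147)&(W[...,2]<172); q=W[m]; print('tab front',len(q),np.percentile(q[:,1],[25,50,75]).round(1))
    m=(abs(W[...,0]-x)<14)&(abs(W[...,1]-y)<24)&(W[...,2]>102)&(W[...,2]<136); q=W[m]; print('camera',len(q),np.percentile(q[:,1],[25,50,75]).round(1))
E
```

```text
tab front 69 [-94.5 -93.4 -91.9]
camera 131 [-85.  -83.1 -81.9]
tab front 74 [24.4 25.2 26.2]
camera 153 [34.2 35.6 37.1]
```

The boom measures about 118.7 mm out. I'll add 1.2 mm.

move_arm(
  series="0 0 0 0 0.02 0 0;0 0 0 0 0 0 0;0 0 0 0 0 0 0;0 0 0 0 0 0 0;0 0 0 0 0 0 0",
)

```text
time_s: 29.7
eef_pos: [551.9, 22.1, 164.5]
eef_rot: [3.14, 0.003, 1.523]
wrist_force: [4.8, -5.0, -4.2]
opening: 25.5
finger_force: 35.0
```

```bash
python3 - <<'E'
from h import *
s=sensors.sense(); print(s['eef_pos'],s['wrist_force'],s['finger_force'])
print(order.hand_in())
E
```

```text
[551.9148832   22.1242978  164.50912832] [ 4.84176557 -4.98387012 -4.20873327] 35.001617074012756
the job is handed in; nothing more can be done
None
```

I handed the job in at about 30 s, with no verdict returned: choke, ring and disc are stacked flat in the nest, the button is pressed to its stop, and the boom is held by its tab at about 120 mm (measured by tab travel, as the band wasn't visible).

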